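Level the flywheel balancing stand

TASK

Level the grey flywheel balancing stand on the repair bench: turn each of its two orange foot screws as far as its vial asks, in either order, until the pale bubble in both green vials lies wholly between the two black lines, then let go. The black knob only clamps the rails and does nothing to the level.

Things in the scene. Friction and masses are not known exactly. Their poses are not given: they have to be found in the camera images.
- screw_a_grip (a point): Orange foot screw A: upright bar 46 x 16 mm on a 42 mm skirt, gripped from above across the 16 mm. Point: on its axis, 76 mm above the bench, 36 above the plate, 10 below the bar's top, 22 above the skirt; x along the bar, z up. Turns 1.4 rad either way from the start with light friction, stays put. Clockwise from above drives bubble A 24 mm/rad towards it (the tilt itself is too small to see).
- screw_b_grip (a point): Orange foot screw B, 198 mm from A in the far corner of the 190 mm square grey plate: same make, size, axes and behaviour; clockwise drives bubble B towards it. It may start nearly right. One grasp, 1.3 rad at most, does for each. The domed brass foot is fixed; a black clamp knob shaped like the screws is in the 4th corner. Besides the knobs all on the plate is under 16 mm high.
- bubble_a_mid (a point): Middle of the pale bubble (16 x 11 mm) of vial A: green, 96 mm long, 11 mm high, on the plate edge between the brass foot and screw A. It slides along the straight line from foot to screw A; only that screw moves it, it cannot be pushed. Centred (midway between the black lines, 32 mm apart inside) it is 70 mm level distance from screw A's axis; nearer is too far towards the screw.
- bubble_b_mid (a point): Middle of the pale bubble of vial B, the same vial on the plate edge between the brass foot and screw B; only screw B moves it, along the line from foot to screw B. Centred between its black lines it is 70 mm level distance from screw B's axis; nearer is too far towards the screw. Clockwise from above brings it 24 mm/rad nearer.

How it is judged:
By the outcome, as a careful person would: the job done as asked, in the order asked, and still so for the second after the job is handed in, with the robot touching nothing.
It also fails if it takes over 45 s, if anything falls off the work surface, if the arm or the gripper's body presses on something with over 40 N, if the wrist force passes 120 N, or if a joint passes its speed limit or range.

ROBOT

A 6-joint arm with a two-finger parallel gripper is mounted at the origin on the work surface. World frame = base frame: x ahead of the robot, y to its left, z up, the work surface at z = 0. Lengths are in mm, angles in rad, forces in N, time in s.
With the tool pointing down it reaches from about 350 to 975 mm from the base axis. Payload 7.1 kg.
Tool frame: the origin (TCP) lies midway between the tips of the shut fingers; the grasp point (between the pads) lies env.hold_point_z behind it (env.hold_point_z is the distance from the TCP to the grasp point, in mm); z points along the fingers, y is the line along which they close (so a half turn about z gives the same grasp; the last joint's range is limited). The gripper opens to 88 mm and grips with 3 to 60 N. Pads are 20 mm wide; open, the fingers measure 115 mm over their backs; the gripper's body (75 mm by 178 mm) begins 61 mm behind the grasp point.
Start: joints at [-1.344, 0.423, 1.63, -0, 1.089, -0.019], TCP at [152.102, -606.193, 222.675] pointing down, gripper open.
Joint ranges: [-3, 3], [-0.9, 2.11], [0.09, 2.58], [-1.31, 4.45], [0.11, 2.69], [-2.54, 2.54]. Speed limits (rad/s): [2.39, 2.39, 3.01, 3.14, 3.14, 3.14].

INTERFACE

Orientations are given as a unit quaternion [x, y, z, w].
In Python, from station import env gives the robot as it stands. Calls block until the motion is done:
- env.reach(position, orientation): joint-space move of the TCP to a pose.
- env.move_l(position, rot=None, rate=150, f_stop=None): straight line of the TCP; rot=None keeps the orientation; rate is the mean speed in mm/s. With f_stop (N) it stops when the force on the tool has changed by that much, and returns True; else False.
- env.move_joints(angles): joint-space move.
- env.set_gripper(opening): finger opening in mm; the grip force is fixed at half the most; returns when the fingers have stopped.
- env.hold(seconds).
- env.ik(position, orientation): joint angles nearest the present ones, or None.
- env.read_state(): the state.
- env.camera(name): name is "scene" or "top"; returns the picture (384x512x3 uint8, blue, green, red); there is no depth.
- env.camera_params(name): a dict with "fx", "fy", "cx", "cy" (pixels), "dist" ([k1, k2, p1, p2, k3] as OpenCV has them; the pictures are not rectified), "pose" (4x4, takes a point from camera to world coordinates). Camera axes: x right, y up, looking along -z (the intrinsics and any distortion apply to the point x, -y, -z); pixel columns grow to the right and rows downward; lengths in mm; the calibration is good to about 2 mm. A picture is of the moment at which its call begins. camera_params takes no time and is no camera call.
A pose or a line that the arm cannot do raises env.IKError and nothing moves.
- env.sign_off(): hands the job in; it is judged then, once.
Trained networks look in the newest picture that a camera, given by its name, has taken for a name from the list of things; names that differ only in an ending like _2 or _b are one class to them, and where a whole thing is asked for, a point or a joint stands for the part that bears it (a point fixed in the world has none). Each returns a list of dicts, best first, with "confidence" (0 to 1); they miss things now and then, are a little off and sometimes report something else, mostly with a low value. They report only what shows in the picture. A call takes as long as a camera call.
- env.boxes_of(camera, thing): "xy" ([column, row] in pixels, amid what is visible of it).
- env.trace(camera, thing): "mask" (384x512 bool, what is visible of it) and "xy" ([column, row] in pixels, amid what is visible of it).
- env.pinpoint(camera, thing): "xy" ([column, row] in pixels: a listed point, or the origin of a listed thing).
The state is a dict: "time_s": time; "qpos": joint angles; "dq": joint speeds; "tau": joint torques, N m; "tool_pos": TCP position; "orientation": TCP orientation; "force": force on the tool from outside, world axes, zero at the start; "wrist_torque": the same for the moment, N m; "width": finger opening in mm; "grip_force": force on a finger pad.
Only numpy, scipy, OpenCV 4.12 (cv2) and the standard library are available. Lean on these libraries where they do the work, as an engineer would, in place of code of your own. Each camera call takes 0.05 s, during which the arm holds its last target. There are 200 camera calls.

## Working session

There is one attempt and no reset: what is moved stays moved. The work goes in short steps, each a Python script; the robot and the scene stay as the last script left them, time stands still between calls to the robot, and variables do not carry over. Pictures are saved under pics/ and viewed, at most 10 in all, crops included, and the job is handed in when it is done.

```bash
mkdir -p pics; ls
cat > h.py <<'E'
import numpy as np, cv2
from station import env
def ray_z(cam, px, z):
    p=env.camera_params(cam); K=np.array([[p['fx'],0,p['cx']],[0,p['fy'],p['cy']],[0,0,1.]])
    u=cv2.undistortPoints(np.array([[px]],float),K,np.array(p['dist'],float))[0,0]
    T=np.array(p['pose']); d=T[:3,:3]@np.array([u[0],-u[1],-1]); o=T[:3,3]
    return o+d*(z-o[2])/d[2]
def proj(cam,P):
    p=env.camera_params(cam); K=np.array([[p['fx'],0,p['cx']],[0,p['fy'],p['cy']],[0,0,1.]])
    T=np.array(p['pose']); c=T[:3,:3].T@(np.array(P,float)-T[:3,3]); c=c*[1,-1,-1]
    return cv2.projectPoints(c.reshape(1,1,3),np.zeros(3),np.zeros(3),K,np.array(p['dist'],float))[0].ravel()
E
python3 - <<'E'
from h import *
for c in ('top','scene'):
    im=env.camera(c); cv2.imwrite(f'pics/{c}0.png',im)
    print(c,np.round(env.camera_params(c)['pose'],2).tolist(),env.camera_params(c)['fx'])
    for t,z in (('screw_a_grip',76),('screw_b_grip',76),('bubble_a_mid',50),('bubble_b_mid',50)):
        for r in env.pinpoint(c,t): print(t,np.round(r['xy'],1),round(r['confidence'],2),ray_z(c,r['xy'],z).round(1))
print(env.hold_point_z, env.read_state())
E
```

```text
pics
station.py
top [[-0.02, 0.99, -0.1, 503.24], [-1.0, -0.02, 0.04, 26.04], [0.04, 0.1, 0.99, 767.59], [0.0, 0.0, 0.0, 1.0]] 450.8947532461311
screw_a_grip [198.9 143.5] 0.87 [646.5  84.2  76. ]
screw_b_grip [241.4 267.1] 0.78 [455.4  21.3  76. ]
bubble_a_mid [185.7 180.9] 0.47 [591.4 107.8  50. ]
bubble_b_mid [217.8 256.8] 0.63 [470.4  58.   50. ]
scene [[0.01, -0.79, 0.61, 971.58], [1.0, -0.01, -0.02, 17.53], [0.02, 0.61, 0.79, 635.39], [0.0, 0.0, 0.0, 1.0]] 454.9771200178775
screw_a_grip [293.3 253.4] 0.94 [637.9  84.5  76. ]
screw_b_grip [247.4 158.3] 0.64 [454.6  18.5  76. ]
bubble_a_mid [305.9 237.3] 0.44 [593.8 108.7  50. ]
bubble_b_mid [270.2 177.7] 0.61 [474.6  57.2  50. ]
18.700000000000003 {'time_s': 0.5, 'qpos': array([-1.34400843e+00,  4.23120169e-01,  1.62995296e+00, -1.58097394e-05,
        1.08860018e+00, -1.89836527e-02]), 'dq': array([-0.00032857, -0.00135852,  0.00104246, -0.00017278, -0.00017073,
       -0.00029089]), 'tau': array([-1.37751111e-03, -5.44145823e+01, -2.73814023e+01,  6.43157749e-02,
        1.76598947e-02, -3.40280337e-05]), 'tool_pos': array([ 152.08485791, -606.16218261,  222.64161205]), 'orientation': array([ 9.92458590e-01,  1.22580363e-01, -1.11480914e-05, -3.93825521e-05]), 'force': array([-0.30655967, -0.6076327 , -0.09878947]), 'wrist_torque': array([ 0.0103713 ,  0.00134219, -0.02332698]), 'grip_force': 0.0, 'width': 87.89079822282883}
```

Run:
```python
import cv2
im=cv2.imread('pics/top0.png')[100:310,110:330]; cv2.imwrite('pics/topc.png',cv2.resize(im,None,fx=2.8,fy=2.8,interpolation=2))
im=cv2.imread('pics/scene0.png')[110:310,190:380]; cv2.imwrite('pics/scenec.png',cv2.resize(im,None,fx=3,fy=3,interpolation=2))
```

```text
(no output)
```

View pics/topc.png

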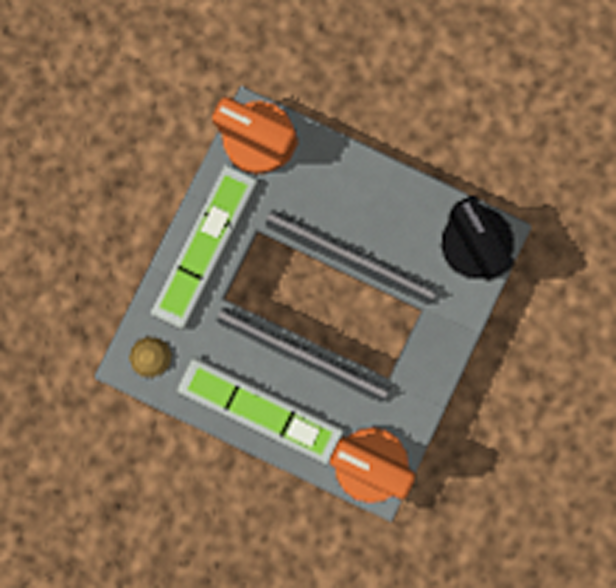

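View pics/scenec.png

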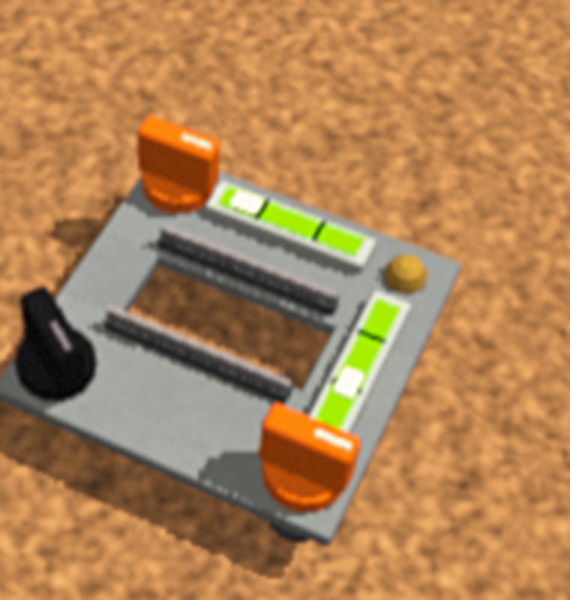

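Run:
```python
from h import *
T=lambda p:(110+(p[0]+.5)/2.8-.5,100+(p[1]+.5)/2.8-.5); S=lambda p:(190+(p[0]+.5)/3-.5,110+(p[1]+.5)/3-.5)
def seg(n,c,f,a,b,z):
    A=ray_z(c,f(a),z);B=ray_z(c,f(b),z);d=B-A;print(n,c,A[:2].round(1),B[:2].round(1),'len',np.linalg.norm(d).round(1),'yaw',np.arctan2(d[1],d[0]).round(3))
seg('barA','top',T,(217,108),(293,141),86); seg('barA','scene',S,(270,408),(358,438),86)
seg('barB','top',T,(336,459),(411,487),86); seg('barB','scene',S,(142,118),(218,142),86)
# vial lines and white bubble by thresholds
for c in ('top','scene'):
    im=cv2.imread(f'pics/{c}0.png'); hsv=cv2.cvtColor(im,cv2.COLOR_BGR2HSV)
    w=((hsv[...,2]>200)&(hsv[...,1]<60)).astype(np.uint8); n,_,st,ce=cv2.connectedComponentsWithStats(w)
    for i in range(1,n):
        if st[i,4]>8: print(c,'white',st[i,4],ce[i].round(1),ray_z(c,ce[i],51)[:2].round(1),'@86',ray_z(c,ce[i],86)[:2].round(1))
    g=((hsv[...,0]>30)&(hsv[...,0]<60)&(hsv[...,1]>150)&(hsv[...,2]>120)).astype(np.uint8)
    n,_,st,ce=cv2.connectedComponentsWithStats(g)
    for i in range(1,n):
        if st[i,4]>8: print(c,'green',st[i,4],ce[i].round(1),ray_z(c,ce[i],51)[:2].round(1))
    # vial extent: green+white hull centre
seg('linesB','top',T,(232,398),(292,423),51); seg('linesB','scene',S,(320,230),(264,208),51)
seg('lineA->bubble','top',T,(190,272),(215,221),51); seg('lineA->bub','scene',S,(371,337),(348,382),51)
seg('foot->B?','top',T,(150,357),(373,465),51)
```

```text
barA top [652.8 101.2] [633.9  59.9] len 45.4 yaw -1.999
barA scene [631.2  64.7] [647.5 105.2] len 43.6 yaw 1.188
barB top [461.6  38.8] [446.   -0.9] len 42.7 yaw -1.946
barB scene [442.9   1.1] [460.7  43.1] len 45.6 yaw 1.17
top white 14 [193.6 140.9] [656.1  94.7] @86 [648.6  91.4]
top white 32 [  4.7 153.2] [640.2 395.9] @86 [633.5 377.8]
top white 69 [  8.7 160.5] [628.4 388.9] @86 [622.3 371.2]
top white 253 [475.2 173.3] [ 596.8 -365.8] @86 [ 592.2 -346.7]
top white 70 [  6.6 173.1] [608.1 391.5] @86 [603.  373.7]
top white 63 [186.4 178.9] [594.5 106.5] @86 [590.  102.5]
top white 14 [167.3 210.9] [543.9 136.9] @86 [541.9 131.5]
top white 10 [175.3 237. ] [502.7 124.3] @86 [502.7 119.5]
top white 65 [217.8 253.9] [475.   57.9] @86 [476.4  56.3]
top white 20 [236.  264.2] [458.3  29.5] @86 [460.5  29.3]
top green 88 [191.3 169. ] [610.4  98.7]
top green 116 [180.8 190. ] [576.9 115.4]
top green 113 [173.7 204. ] [554.7 126.7]
top green 109 [185.2 238.1] [500.6 108.8]
top green 159 [202.1 246.1] [487.6  82.3]
top green 27 [224.1 256.7] [470.4  48. ]
scene white 96 [204.4  20.
[... 566 characters left out ...]
.1 -354.1] @86 [ 636.4 -331.8]
scene white 16 [296.5 243. ] [604.7  93.5] @86 [626.7  88.9]
scene white 21 [300.5 255.8] [627.  98.] @86 [647.6  93.2]
scene white 1298 [494.  277.3] [665.6 385.5] @86 [683.9 363.5]
scene green 15 [265.2 175.3] [470.3  48.8]
scene green 203 [293.2 185.8] [492.8  94.9]
scene green 189 [313.4 221.7] [565.3 122.5]
scene green 86 [301.1 245.9] [609.8 100.1]
linesB top [494.6  97.4] [480.   63.9] len 36.5 yaw -1.982
linesB scene [493.9 100.1] [478.3  69.6] len 34.3 yaw -2.046
lineA->bubble top [566.  120.7] [595.  106.4] len 32.2 yaw -0.457
lineA->bub scene [565.9 122.3] [593.9 108.2] len 31.3 yaw -0.469
foot->B? top [518.4 143.2] [455.7  18.8] len 139.3 yaw -2.037
```

```bash
cat >> h.py <<'E'
from scipy.spatial.transform import Rotation as Ro
def quat(yaw):
    c,s=np.cos(yaw),np.sin(yaw); return Ro.from_matrix(np.array([[c,s,0],[s,-c,0],[0,0,-1.]])).as_quat()
def yaw_now():
    x=Ro.from_quat(env.read_state()['orientation']).as_matrix()[:,0]; return np.arctan2(x[1],x[0])
def show(m):
    s=env.read_state(); print(m,round(s['time_s'],2),s['tool_pos'].round(1),'F',s['force'].round(1),'M',s['wrist_torque'].round(2),'w',round(s['width'],1),'g',round(s['grip_force'],1),'yaw',yaw_now().round(3),'q6',s['qpos'][5].round(2))
def approach(xy,yaw,turn):
    # pick the half turn which keeps joint 6 mid-range over the whole turn
    opts=[]
    for k in (0,np.pi):
        qa=env.ik([*xy,160],quat(yaw+k)); qb=env.ik([*xy,160],quat(yaw+k+turn))
        if qa is None: continue
        q0=qa[5]; opts.append((max(abs(q0),abs(q0-turn)),k,q0,None if qb is None else qb[5]))
    opts.sort(key=lambda o:o[0]); print(opts); return yaw+opts[0][1]
def turn_screw(xy,yaw,turn,z=59.):
    y=approach(xy,yaw,turn)
    env.set_gripper(45); env.reach([*xy,160],quat(y)); show('above')
    if env.move_l([*xy,z],rate=80,f_stop=8): show('CONTACT'); return
    env.set_gripper(5); env.hold(.2); show('grip')
    n=int(np.ceil(abs(turn)/.15)); p=env.read_state()['tool_pos']; y0=yaw_now()
    for i in range(1,n+1): env.move_l(p,quat(y0+turn*i/n))
    env.hold(.2); show('turned')
    env.set_gripper(45); env.hold(.1); env.move_l([*p[:2],170],rate=120); show('up')
E
python3 - <<'E'
from h import *
env.camera('top')
turn_screw((643.7,82.5),1.165,.61)
E
```

```text
[(np.float64(0.5149287851338591), 0, np.float64(0.5149287851338591), np.float64(-0.09507121486614079))]
above 4.34 [643.8  81.7 160.1] F [-0.7  0.2 -0.8] M [-0.01  0.   -0.05] w 44.8 g 0.0 yaw 1.164 q6 0.51
grip 6.53 [644.   82.5  59.1] F [1.4 0.4 0.7] M [ 0.01 -0.35 -0.  ] w 16.1 g 29.9 yaw 1.165 q6 0.51
turned 8.1 [644.1  82.5  59.2] F [ 1.  -0.7  0.8] M [-0.12 -0.3  -0.04] w 16.0 g 29.9 yaw 1.772 q6 -0.09
up 9.92 [643.4  82.5 169.1] F [-0.1  0.3 -0.1] M [-0.04 -0.1  -0.02] w 45.4 g 0.0 yaw 1.775 q6 -0.1
```

Clean grip and turn; now B, then check.

Run:
```python
from h import *
turn_screw((454.8,19.8),1.183,1.125)
env.reach([400,-300,250],quat(yaw_now())); show('away')
t=env.camera('top'); s=env.camera('scene')
for c in ('top','scene'):
    for n in ('bubble_a_mid','bubble_b_mid'):
        for r in env.pinpoint(c,n)[:1]: print(c,n,r['confidence'],ray_z(c,r['xy'],51)[:2].round(1))
cv2.imwrite('pics/chk.png',np.hstack([cv2.resize(t[110:310,110:320],(399,380),interpolation=2),cv2.resize(s[110:310,190:400],(399,380),interpolation=2)]))
```

```text
[(np.float64(0.7198390913722204), 0, np.float64(0.40516090862777965), np.float64(-0.7198390913722204))]
above 10.95 [456.7  19.9 160.6] F [-0.6  1.3  0.2] M [-0.07 -0.03 -0.  ] w 45.0 g 0.0 yaw 1.184 q6 0.4
grip 13.13 [455.7  19.8  59.2] F [ 4.3 -0.6 -1.4] M [-0.17 -0.79 -0.09] w 15.5 g 29.9 yaw 1.183 q6 0.41
turned 15.67 [456.4  19.9  59.2] F [ 5.5 -1.2 -4.3] M [-0.11 -1.12  0.09] w 15.8 g 29.9 yaw 2.303 q6 -0.72
up 17.48 [455.2  19.8 169.4] F [-0.1 -0.  -0.2] M [ 0.04 -0.12 -0.03] w 44.9 g 0.0 yaw 2.308 q6 -0.72
away 18.75 [ 400.  -299.1  249.4] F [0.2 1.5 0. ] M [-0.02 -0.05 -0.04] w 45.1 g 0.0 yaw 2.309 q6 -1.4
top bubble_a_mid 0.43 [580.5 112. ]
top bubble_b_mid 0.61 [486.4  82.3]
scene bubble_a_mid 0.56 [573.5 112.3]
scene bubble_b_mid 0.49 [491.2  88. ]
```

View pics/chk.png

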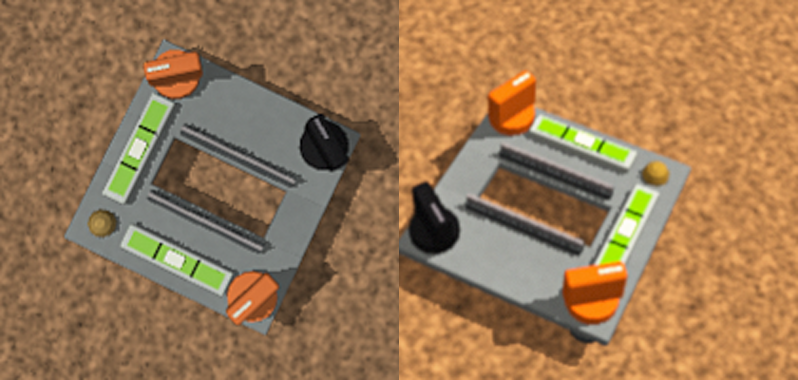

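The top view shows both bubbles centred. Bubble A is at (138,149) between lines at (147,129) and (129,166); bubble B is at (175,259) between lines at (157,251) and (195,268).

```bash
python3 -c "
from station import env
print(env.sign_off())"
```

```text
the job is handed in; nothing more can be done
None
```

The stand is level: I turned screw A 0.61 rad and screw B 1.12 rad counterclockwise, the last pictures show both bubbles between their lines, and I let go, moved the arm clear and handed the job in at about 19 s; no verdict came back.

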